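# Snap the cover onto a solvent filter housing

### The arm

A 6-joint arm with a two-finger parallel gripper is mounted at the origin on the work surface. World frame = base frame: x ahead of the robot, y to its left, z up, the work surface at z = 0. Lengths are in mm, angles in rad, forces in N, time in s.
With the tool pointing down it reaches from about 350 to 775 mm from the base axis. Payload 7.3 kg.
Tool frame: the origin (TCP) lies between the finger pads; the fingertips stand 14 mm ahead of it and the grasp point (between the pads) lies 5 mm behind it; z points along the fingers, y is the line along which they close (so a half turn about z gives the same grasp; the last joint's range is limited). The gripper opens to 92 mm and grips with 3 to 60 N. Pads are 19 mm wide; open, the fingers measure 130 mm over their backs; the gripper's body (75 mm by 190 mm) begins 47 mm behind the grasp point.
Start: joints at [1.142, 0.342, 1.524, -0, 1.275, -0.146], TCP at [146.483, 504.169, 240.741] pointing down, gripper open.
Joint ranges: [-2.53, 2.53], [-0.77, 2.02], [0.04, 2.7], [-1, 4.14], [0.28, 2.66], [-3.11, 3.11]. Speed limits (rad/s): [2.57, 2.57, 3.14, 3.14, 3.14, 3.14].

### API

Orientations are given as [roll, pitch, yaw] about the fixed x, y, z axes, in that order (R = Rz(yaw) Ry(pitch) Rx(roll)).
In Python, from plant import get_obs, cams, close_job gives the robot as it stands. The module is installed in compiled form; this text tells all that it offers.
- The arm moves only by the shell command python3 -m creep 'ROWS'. ROWS is JSON, a list of rows, each an object of numbers: "hand": the opening, from 0 (shut) to 1 (fully open); "tx", "ty", "tz": the shift along the tool's x, y, z in m; "spin": the turn about the tool's z in degrees. In form: [{"hand": .., "tx": .., "ty": .., "tz": .., "spin": ..}, ...]. A call has 1 to 5 rows; each row shifts and turns the commanded pose from where the row before left it, along the tool's axes as they then stand; what a row does not reach is not made up. A row lasts 1/8 s, in which the tool goes at most 62.5 mm and 10.7 degrees, less where a joint would pass 70% of its speed; a pose out of reach is approached as far as the arm can. A call is refused whole if a number of a shift passes 0.0625 or a number of a turn 10.7, either way. A call with a gripper value outside its range is refused whole. The fingers move at their own pace and stop on an object; the grip force is fixed at half the most. Time passes only in rows, so rows that do not move let the fingers close. It gives the time, the measured TCP pose, the force, the opening and the grip force at its end, in the units of the state.
- get_obs(): the state, without advancing time (a new reading comes with each control period).
- cams.capture(name): name is "scene" or "top" or "wrist"; returns a dict with "color" (420x560x3 uint8, red, green, blue), "K" (3x3 intrinsics, pixels), "R" (3x3) and "t" (3): a world point X has camera coordinates R X + t. Camera axes: x right, y down, z forward; pixel columns grow to the right and rows downward; lengths in mm; the calibration is good to about 2 mm. A picture is of the moment at which its call begins. There is no depth.
- close_job(): hands the job in; it is judged then, once.
The state is a dict: "time": time; "joint_positions": joint angles; "dq": joint speeds; "tau": joint torques, N m; "tool_pos": TCP position; "tcp_rot": TCP orientation; "contact_force": force on the tool from outside, world axes, zero at the start; "moment": the same for the moment, N m; "grip_width": finger opening in mm; "finger_force": force on a finger pad.
Only numpy, scipy, OpenCV 4.12 (cv2) and the standard library are available. Lean on these libraries where they do the work, as an engineer would, in place of code of your own. Each camera call takes 0.05 s, during which the arm holds its last target. There are 200 camera calls.

### The job

Take the seating tool from its stand, set its hollow nose over the boss of the loose white cover on the filter housing, and press it straight down until the cover clicks fully home, flush and level under all four clips. The cover and its seal are delicate: never push the tool on it with more than 20 N, and do not touch it with the fingers. Then set the tool gently back upright in its stand, let go, and leave everything else on the bench where it is.

Things in the scene. Friction and masses are not known exactly. Their poses are not given: they have to be found in the camera images.
- seat (a point): Filter housing, fixed: aluminium block 110 x 100 mm, 24 mm high, with a round collar (74 mm outer diameter) on it and four evenly spaced upright steel spring clips hooked inwards around the collar's mouth. This point is the centre of the flat seat inside, 40 mm above the table, on which the cover's underside rests when home; z is up.
- collar_top (a point): Centre of the housing collar's mouth, 7.5 mm above the seat: the cover's upper face is flush with it when home. The clips stand 7 mm above it.
- cover_top (a point): White snap cover: disc 52 mm in diameter, 7.5 mm thick, lower edge tapered, with a boss 16 mm wide rising 11.5 mm from its middle. It starts loose and level on the four clips, centred over the seat, about 10 mm above home. This point: centre of the disc's upper face, at the foot of the boss; z is the cover's axis.
- boss_top (a point): Top of the cover's boss (its last 4 mm taper to 10 mm). Pressing the cover takes 5 to 14 N (it varies) while the sprung clips are wedged apart; about 6 mm down they snap in over its rim: the resistance vanishes, the cover jumps the last 4 mm down and sits hard on the seat. Left half-way it stays half-way.
- tool_grip (a point): Seating tool, 0.17 kg, upright in its stand: round black handle 26 mm in diameter, 74 mm long, a flange (50 mm wide, 6 mm thick) under it and an aluminium tube nose below. This point: on the axis half-way up the handle, 35 mm below its top, 45 mm above the flange's underside. z is the tool's axis, nose down.
- tool_flange (a point): Centre of the tool flange's underside. The nose below it (32 mm outer, 20 mm inner diameter, recess 16 mm deep) goes over the cover's boss so that its end face presses on the disc. The nose is stiffly adjustable: its end lies 30 to 60 mm below this point, set differently each time and not measured.
- stand_rim (a point): Rim centre of the tool's fixed stand: a grey upright tube (54 mm outer, 39 mm inner diameter), open at the top, on a 90 mm square foot. 85 mm above the table. The tool's flange rests on this rim with the nose hanging inside, so the stored tool's grip point is 45 mm above it.
- spare_cover: Bystander: a bigger spare cover (70 mm diameter, 19 mm high) lying on the bench; origin at its underside's centre.
- flask: Bystander: conical glass flask, 80 mm wide, 122 mm high; origin under its centre.
- beaker: Bystander: small glass beaker, 68 mm wide, 85 mm high; origin under its centre.
- vial: Bystander: small amber jar with a blue lid, 26 mm wide, 50 mm high; origin under its centre.
- driver: Bystander: screwdriver with a black handle lying on the bench.
- tube: Bystander: clear tube bottle with a blue cap, 30 mm wide, 110 mm high; origin under its centre.
- tip_box: Bystander: grey box 90 x 120 x 55 mm; origin under its centre.
Things that resemble listed ones, but are neither listed nor needed, are in the scene too. Leave any pink or purple look-alike of the part that bears tool_grip alone.

How it is judged:
By the outcome, as a careful person would: the job done as asked, in the order asked, and still so for the second after the job is handed in, with the robot touching nothing.
It also fails if it takes over 61 s, if anything falls off the work surface, if the arm or the gripper's body presses on something with over 40 N, if the wrist force passes 120 N, or if a joint passes its speed limit or range.

## Working session

There is one attempt and no reset: what is moved stays moved. The work goes in short steps, Python scripts to look and compute and a shell command to move; the robot and the scene stay as the last step left them, time stands still between calls to the robot, and variables do not carry over. Pictures are saved under pics/ and viewed, at most 10 in all, crops included, and the job is handed in when it is done.

```bash
mkdir -p pics
python3 - <<'E'
from plant import get_obs, cams
import cv2,numpy as np,pickle
print(get_obs())
for n in ["scene","top"]:
    c=cams.capture(n); pickle.dump(c,open(n+".pkl","wb"))
    print(n,c["K"].tolist(),c["R"].tolist(),c["t"].tolist())
    cv2.imwrite(f"pics/{n}0.png",cv2.resize(c["color"][:,:,::-1],(800,600)))
E
```

```text
{'time': 0.0, 'joint_positions': array([ 1.14202593e+00,  3.42715069e-01,  1.52504736e+00,  5.03815890e-06,
        1.27537506e+00, -1.46000865e-01]), 'dq': array([-0.00036005, -0.00149152, -0.00119054,  0.00041906,  0.00127753,
        0.00038676]), 'tau': array([-1.92736052e-04, -4.31245422e+01, -2.44220585e+01,  7.16987858e-02,
        5.62233967e-02, -1.41836672e-04]), 'tool_pos': array([146.29612198, 503.79578127, 240.03832189]), 'tcp_rot': array([-3.14006495e+00, -2.29514402e-04,  2.85882147e+00]), 'contact_force': array([-0.39715317, -0.5190977 ,  0.44707396]), 'moment': array([-0.01097704, -0.02474734,  0.01087857]), 'finger_force': 0.0, 'grip_width': 92.19777629029436}
scene [[438.2078965374464, 0.0, 275.6187716925418], [0.0, 438.2078965374464, 213.92231449246847], [0.0, 0.0, 1.0]] [[-0.8633937711576956, 0.5042153408543323, -0.017834964907242866], [0.3172099888181136, 0.5150072728676871, -0.7963324254903855], [-0.3923378887134218, -0.6932058849580962, -0.6045962141291963]] [465.9992174023124, -126.40871011482773, 1402.6770878805173]
top [[388.2847476811245, 0.0, 281.5924752499984], [0.0, 388.2847476811245, 205.82541602453074], [0.0, 0.0, 1.0]] [[0.0307803063542688, -0.9995128885341924, 0.0051534837510083045], [-0.9788590876767956, -0.031186520883159503, -0.2021442242255642], [0.20220647668481898, 0.0011775267465396913, -0.9793422048586863]] [12.414625615626758, 544.6870382757331, 1205.960296949538]
```

View pics/scene0.png

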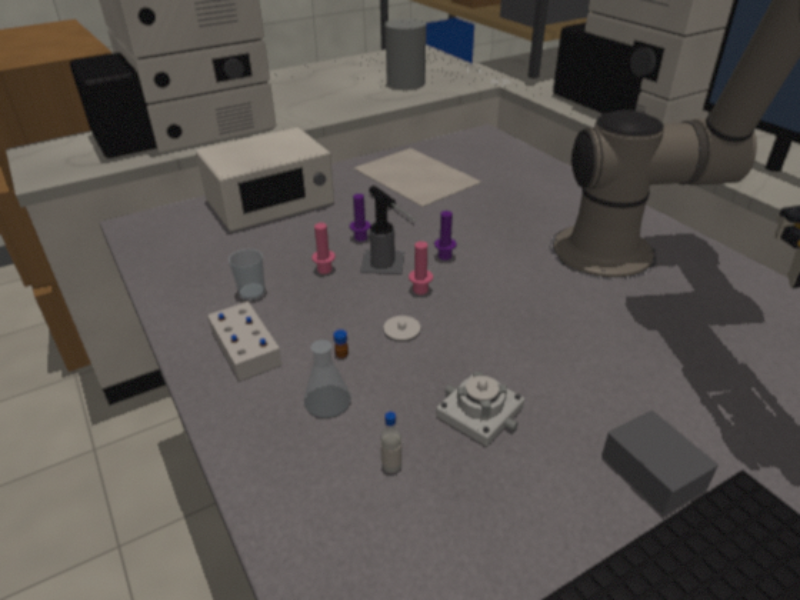

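View pics/top0.png

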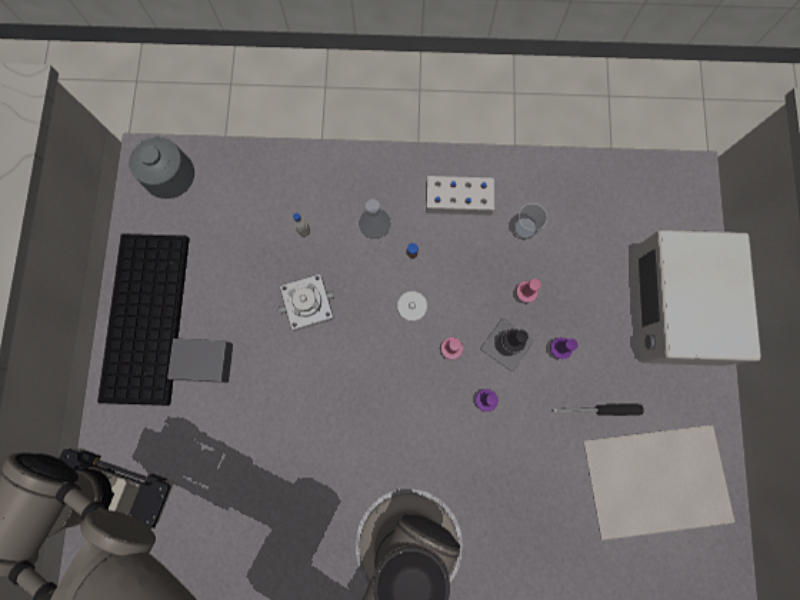

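Candidates for the tool (800x600 pixels):
- Black handle in the grey stand: scene (381,205), top (515,340). It matches the description.
- Pink look-alikes: scene (322,248) and (420,268).
- Purple look-alikes: scene (360,217) and (446,235).
- Black screwdriver: top (620,409), lying down.

I choose the black handle in the stand. The housing with the cover is at scene (482,395), top (304,300). The spare cover is at top (412,306).

```bash
cat > h.py <<'E'
import numpy as np,cv2,pickle
def ray(c,u,v):
    R,t=np.array(c["R"]),np.array(c["t"]); d=R.T@np.linalg.solve(c["K"],[u,v,1.]); return -R.T@t,d
def onz(c,u,v,z):
    o,d=ray(c,u,v); return o+d*(z-o[2])/d[2]
def proj(c,X):
    p=c["K"]@(c["R"]@np.array(X,float)+c["t"]); return p[:2]/p[2]
def tri(a,pa,b,pb):
    A=[];B=[]
    o1,d1=ray(a,*pa);o2,d2=ray(b,*pb)
    s=np.linalg.lstsq(np.c_[d1,-d2],o2-o1,rcond=None)[0]
    p,q=o1+s[0]*d1,o2+s[1]*d2
    return (p+q)/2,np.linalg.norm(p-q)
def load(n): return pickle.load(open(n+".pkl","rb"))
E
python3 - <<'E'
from h import *
s,t=load("scene"),load("top")
k=.7
print("grip approx",onz(t,513*k,340*k,150),"boss",tri(s,(482*k,384*k),t,(303*k,298*k)))
# foot of stand: scene & top
for n,p in dict(pink1=(452,352),pink2=(526,296),pur1=(560,352),pur2=(486,404)).items(): print(n,onz(t,p[0]*k,p[1]*k,20).round())
def crop(c,x,y,w=100,h=75,f=4): return cv2.resize(c["color"][y:y+h,x:x+w,::-1],None,fx=f,fy=f,interpolation=cv2.INTER_CUBIC)
im=np.vstack([np.hstack([crop(s,215,125),crop(t,310,200)]),np.hstack([crop(s,290,250),crop(t,165,175)])])
im=cv2.convertScaleAbs(im,alpha=1.6)
cv2.imwrite("pics/crop.png",im)
E
```

```text
grip approx [ 434.84818068 -202.43483525  150.        ] boss (array([526.45419452, 253.68856501,  60.39971522]), np.float64(0.7926956165771548))
pink1 [419. -89.  20.]
pink2 [ 556. -260.   20.]
pur1 [ 427. -336.   20.]
pur2 [ 305. -167.   20.]
```

View pics/crop.png

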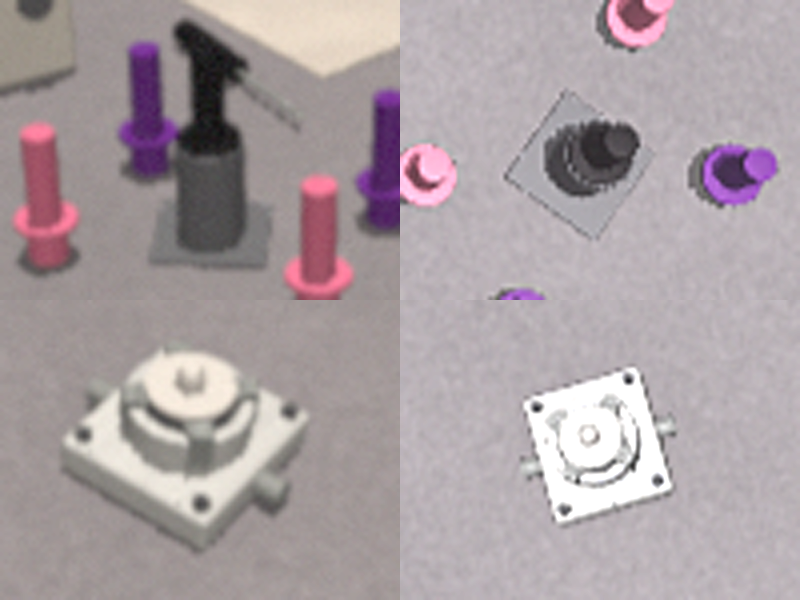

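The crop confirms the choice: the black handle and flange sit in the grey stand, and the look-alikes have no stand. Handle top is at top-crop (620,139), foot centre at (582,165). The boss is at top-crop (588,436).

Run:
```python
from h import *
s,t=load("scene"),load("top")
T=lambda x,y:(310+(x-400)/4-.4,200+y/4-.4)
print("handle top",onz(t,*T(620,139),165),"foot",onz(t,*T(581.8,165),6))
H=lambda x,y:(165+(x-400)/4-.4,175+(y-300)/4-.4)
print("boss",onz(t,*H(588,434),69))
q=[onz(t,*H(*p),24) for p in [(525,402),(635,370),(674,490),(560,522)]]
print("block ctr",np.mean(q,0),[np.linalg.norm(q[i]-q[i-1]).round() for i in range(4)], np.degrees(np.arctan2(*(q[1]-q[0])[1::-1])))
print("scene boss",onz(s,290+190/4-.4,250+72/4-.4,69))
f=[onz(t,*T(*p),6) for p in [(568,90),(505,178),(597,240),(657,152)]]
print("foot",[np.linalg.norm(f[i]-f[i-1]).round() for i in range(4)],np.degrees(np.arctan2(*(f[1]-f[0])[1::-1])))
from plant import get_obs;from scipy.spatial.transform import Rotation as Ro
print(Ro.from_euler('xyz',get_obs()['tcp_rot']).as_matrix().round(3))
```

```text
handle top [ 444.14452122 -215.57943698  165.        ] foot [ 443.32941116 -217.96309166    6.        ]
boss [526.67137887 253.56194978  69.        ]
block ctr [525.99155075 252.52651759  24.        ] [np.float64(106.0), np.float64(95.0), np.float64(108.0), np.float64(97.0)] -71.3554041744108
scene boss [530.23089477 257.34697766  69.        ]
foot [np.float64(89.0), np.float64(92.0), np.float64(90.0), np.float64(90.0)] 145.11881526125987
[[-0.96   0.279 -0.001]
 [ 0.279  0.96  -0.001]
 [ 0.    -0.001 -1.   ]]
```

```bash
python3 -m creep '[{"hand":1,"tz":-0.02,"spin":-8.1},{"hand":1,"tz":-0.02,"spin":-8.1},{"hand":1,"tx":-0.05,"ty":-0.03},{"hand":1,"tx":-0.05,"ty":-0.03},{"hand":1,"tx":-0.05,"ty":-0.03}]'; python3 -m creep '[{"hand":1,"tx":-0.05,"ty":-0.035},{"hand":1,"tx":-0.05,"ty":-0.035},{"hand":1,"tx":-0.05,"ty":-0.035},{"hand":1,"tx":-0.05,"ty":-0.035},{"hand":1}]'
```

```text
invalid input at $[0]: expected keys hand, tx, ty, tz, spin
invalid input at $[0]: expected keys hand, tx, ty, tz, spin
```

All keys are needed.

```bash
python3 -m creep '[{"hand":1,"tx":0,"ty":0,"tz":-0.02,"spin":-8.1},{"hand":1,"tx":0,"ty":0,"tz":-0.02,"spin":-8.1},{"hand":1,"tx":-0.05,"ty":-0.03,"tz":0,"spin":0},{"hand":1,"tx":-0.05,"ty":-0.03,"tz":0,"spin":0},{"hand":1,"tx":-0.05,"ty":-0.03,"tz":0,"spin":0}]'; python3 -m creep '[{"hand":1,"tx":-0.05,"ty":-0.035,"tz":0,"spin":0},{"hand":1,"tx":-0.05,"ty":-0.035,"tz":0,"spin":0},{"hand":1,"tx":-0.05,"ty":-0.035,"tz":0,"spin":0},{"hand":1,"tx":-0.03,"ty":-0.035,"tz":0,"spin":0},{"hand":1,"tx":0,"ty":0,"tz":0,"spin":0}]'
```

```text
time: 0.72
tool_pos: [297.6, 413.1, 280.5]
tcp_rot: [-3.141, -0.0, -3.141]
contact_force: [0.4, 0.3, -0.1]
grip_width: 91.8
finger_force: 0.0
time: 1.35
tool_pos: [478.2, 271.6, 279.8]
tcp_rot: [-3.141, -0.001, 3.137]
contact_force: [-0.7, 0.2, -1.3]
grip_width: 91.9
finger_force: 0.0
```

```bash
python3 - <<'E'
from plant import cams
import pickle
c=cams.capture("wrist");pickle.dump(c,open("wh.pkl","wb"))
import cv2
import numpy as np
print(c["R"].round(3).tolist(),c["t"].round(1), (-c["R"].T@c["t"]).round(1))
cv2.imwrite("pics/wh.png",c["color"][:,:,::-1])
E
python3 -m creep '[{"hand":1,"tx":0.0,"ty":-0.06,"tz":0,"spin":0},{"hand":1,"tx":0,"ty":-0.06,"tz":0,"spin":0},{"hand":1,"tx":0,"ty":-0.06,"tz":0,"spin":0},{"hand":1,"tx":0,"ty":-0.06,"tz":0,"spin":0},{"hand":1,"tx":0,"ty":-0.06,"tz":0,"spin":0}]'; python3 -m creep '[{"hand":1,"tx":0.02,"ty":-0.06,"tz":0,"spin":0},{"hand":1,"tx":0.02,"ty":-0.06,"tz":0,"spin":0},{"hand":1,"tx":0.0,"ty":-0.06,"tz":0,"spin":0},{"hand":1,"tx":0.0,"ty":0,"tz":0,"spin":0},{"hand":1,"tx":0,"ty":0,"tz":0,"spin":0}]'
python3 - <<'E'
from plant import cams
import pickle
c=cams.capture("wrist");pickle.dump(c,open("ws.pkl","wb"))
import cv2
print(c["R"].round(3).tolist(), (-c["R"].T@c["t"]).round(1))
cv2.imwrite("pics/ws.png",c["color"][:,:,::-1])
E
```

```text
[[0.006, 1.0, -0.001], [0.968, -0.005, 0.249], [0.249, -0.003, -0.969]] [-274.3 -503.1  308.8] [412.  272.5 424. ]
time: 2.02
tool_pos: [475.9, -26.0, 280.9]
tcp_rot: [3.141, 0.0, -3.139]
contact_force: [1.2, -0.4, -0.0]
grip_width: 91.6
finger_force: 0.0
time: 2.65
tool_pos: [437.0, -203.0, 280.5]
tcp_rot: [3.14, -0.0, -3.141]
contact_force: [-0.8, -0.5, -0.4]
grip_width: 92.1
finger_force: 0.0
[[0.0, 1.0, 0.001], [0.968, -0.001, 0.25], [0.25, 0.001, -0.968]] [ 370.6 -202.8  424.6]
```

View pics/wh.png

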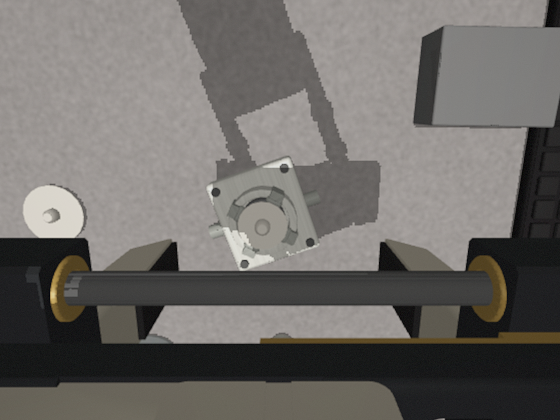

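View pics/ws.png

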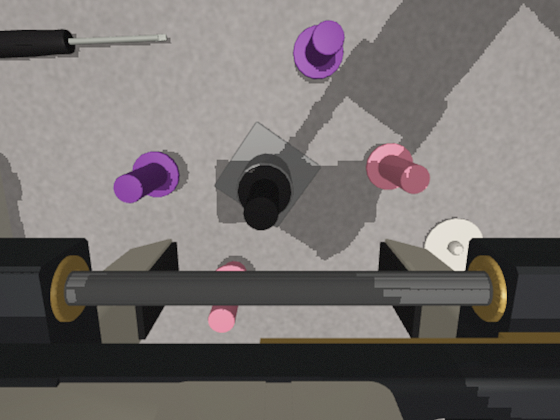

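Housing picture: cover boss at about (262,228), disc around it, four clips. Stand picture: black handle top at about (261,213), flange at (265,190), look-alikes around. Now I refine the circles.

Run:
```python
from h import *
s=load("ws");h=load("wh")
g=s["color"].max(2)
print("K",s["K"][0,0],s["K"][:2,2])
for thr in (8,15,22,30,40): print(thr,(g[170:240,230:300]<thr).sum())
m=np.zeros_like(g);m[140:236,225:305]=(g[140:236,225:305]<45)
ys,xs=np.where(m>0)
for y in range(160,234,4):
    r=np.where(m[y]>0)[0]; print(y,(r.min(),r.max()) if len(r) else None,end=' ')
def crop(c,x,y,w=100,f=4,a=1.):
    return cv2.resize(cv2.convertScaleAbs(c["color"][y:y+150,x:x+w,::-1],alpha=a),None,fx=f,fy=f,interpolation=cv2.INTER_CUBIC)
cv2.imwrite("pics/c2.png",np.hstack([crop(s,215,120,a=4.),crop(h,215,150,a=1.3)]))
```

```text
K 369.87951921216296 [278.04588477 206.05992988]
8 0
15 50
22 632
30 2285
40 2411
160 None 164 None 168 (np.int64(253), np.int64(275)) 172 (np.int64(247), np.int64(281)) 176 (np.int64(243), np.int64(285)) 180 (np.int64(241), np.int64(287)) 184 (np.int64(239), np.int64(289)) 188 (np.int64(239), np.int64(289)) 192 (np.int64(238), np.int64(290)) 196 (np.int64(239), np.int64(289)) 200 (np.int64(240), np.int64(289)) 204 (np.int64(242), np.int64(287)) 208 (np.int64(244), np.int64(284)) 212 (np.int64(244), np.int64(279)) 216 (np.int64(244), np.int64(277)) 220 (np.int64(246), np.int64(276)) 224 (np.int64(249), np.int64(273)) 228 (np.int64(255), np.int64(266)) 232 None
```

View pics/c2.png

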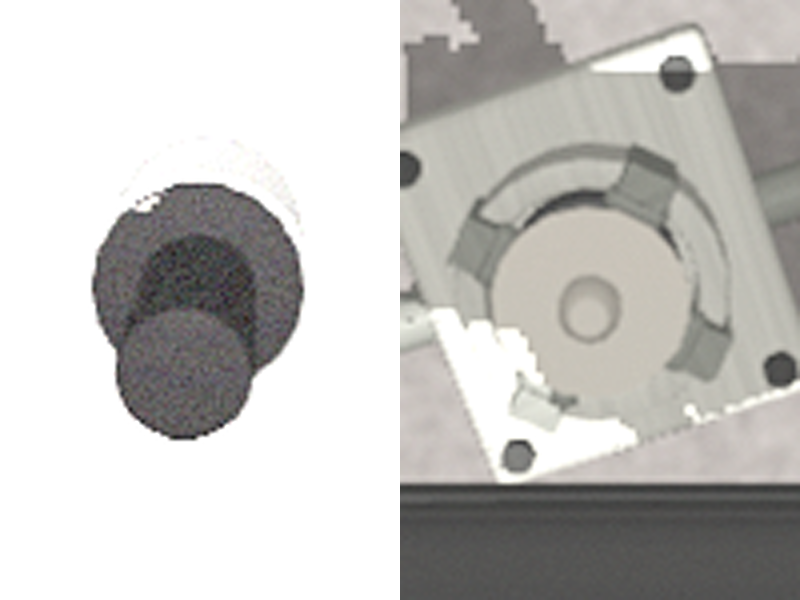

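Crop: handle top centre at (183,373), flange centre (198,287). On the right, disc centre (592,308), boss tip (594,314).

Run:
```python
from h import *
s=load("ws");h=load("wh");t=load("top")
S=lambda x,y:(215+x/4-.4,120+y/4-.4); H=lambda x,y:(215+(x-400)/4-.4,150+y/4-.4)
print("handle",onz(s,*S(183,373),165),"flange",onz(s,*S(198,287),91))
print("disc",onz(h,*H(592.5,308),57.5),"boss",onz(h,*H(594,314),69), "d=",np.linalg.norm(onz(h,*H(493,308),57.5)-onz(h,*H(692,308),57.5)))
from plant import get_obs
print(get_obs()['tool_pos'])
```

```text
handle [ 442.65035396 -215.46201442  165.        ] flange [ 442.61525612 -215.36076011   91.        ]
disc [528.10772292 255.47135995  57.5       ] boss [526.04637594 256.35731209  69.        ] d= 51.639840618557834
[ 437.08057908 -202.59126922  280.61061176]
```

```bash
python3 -m creep '[{"hand":1,"tx":-0.0056,"ty":-0.0128,"tz":0.03,"spin":0},{"hand":1,"tx":0,"ty":0,"tz":0.03,"spin":0},{"hand":1,"tx":0,"ty":0,"tz":0.035,"spin":0},{"hand":1,"tx":0,"ty":0,"tz":0.03,"spin":0},{"hand":1,"tx":0,"ty":0,"tz":0.03,"spin":0}]'; python3 -m creep '[{"hand":1,"tx":0,"ty":0,"tz":0,"spin":0},{"hand":0,"tx":0,"ty":0,"tz":0,"spin":0},{"hand":0,"tx":0,"ty":0,"tz":0,"spin":0},{"hand":0,"tx":0,"ty":0,"tz":0,"spin":0},{"hand":0,"tx":0,"ty":0,"tz":0,"spin":0}]'; python3 -m creep '[{"hand":0,"tx":0,"ty":0,"tz":0,"spin":0},{"hand":0,"tx":0,"ty":0,"tz":0,"spin":0},{"hand":0,"tx":0,"ty":0,"tz":0,"spin":0}]'
```

```text
time: 3.32
tool_pos: [443.1, -215.0, 125.0]
tcp_rot: [3.141, 0.0, -3.138]
contact_force: [0.6, 0.1, -0.6]
grip_width: 92.0
finger_force: 0.0
time: 3.95
tool_pos: [442.6, -217.4, 126.2]
tcp_rot: [-3.141, 0.001, 3.141]
contact_force: [0.1, -0.2, -0.4]
grip_width: 56.2
finger_force: 0.0
time: 4.32
tool_pos: [442.5, -217.1, 125.7]
tcp_rot: [3.141, -0.0, 3.141]
contact_force: [-0.8, -0.0, -0.6]
grip_width: 26.5
finger_force: 0.3
```

```bash
python3 -m creep '[{"hand":0,"tx":0,"ty":0,"tz":0,"spin":0},{"hand":0,"tx":0,"ty":0,"tz":0,"spin":0},{"hand":0,"tx":0,"ty":0,"tz":0,"spin":0},{"hand":0,"tx":0,"ty":0,"tz":-0.01,"spin":0},{"hand":0,"tx":0,"ty":0,"tz":-0.01,"spin":0}]'; python3 -m creep '[{"hand":0,"tx":0,"ty":0,"tz":-0.02,"spin":0},{"hand":0,"tx":0,"ty":0,"tz":-0.025,"spin":0},{"hand":0,"tx":0,"ty":0,"tz":-0.025,"spin":0},{"hand":0,"tx":0,"ty":0,"tz":-0.025,"spin":0},{"hand":0,"tx":0,"ty":0,"tz":-0.02,"spin":0}]'
```

```text
time: 4.95
tool_pos: [442.5, -217.3, 146.4]
tcp_rot: [-3.142, 0.0, 3.142]
contact_force: [0.3, 0.0, -1.9]
grip_width: 25.3
finger_force: 30.0
time: 5.58
tool_pos: [442.6, -217.3, 262.6]
tcp_rot: [-3.141, 0.001, 3.142]
contact_force: [0.7, -0.7, -3.1]
grip_width: 25.6
finger_force: 30.0
```

```bash
python3 -m creep '[{"hand":0,"tx":-0.01,"ty":0.03,"tz":0,"spin":0},{"hand":0,"tx":-0.01,"ty":0.05,"tz":0,"spin":0},{"hand":0,"tx":-0.01,"ty":0.055,"tz":0,"spin":0},{"hand":0,"tx":-0.01,"ty":0.055,"tz":0,"spin":0},{"hand":0,"tx":-0.01,"ty":0.055,"tz":0,"spin":0}]'; python3 -m creep '[{"hand":0,"tx":-0.01,"ty":0.055,"tz":0,"spin":0},{"hand":0,"tx":-0.01,"ty":0.055,"tz":0,"spin":0},{"hand":0,"tx":-0.01,"ty":0.055,"tz":0,"spin":0},{"hand":0,"tx":-0.0044,"ty":0.04,"tz":0,"spin":0},{"hand":0,"tx":0,"ty":0.023,"tz":0,"spin":0}]';  python3 -m creep '[{"hand":0,"tx":0,"ty":0,"tz":0,"spin":0},{"hand":0,"tx":0,"ty":0,"tz":0,"spin":0},{"hand":0,"tx":0,"ty":0,"tz":0,"spin":0}]'
python3 - <<'E'
from plant import cams,get_obs
from h import *
cs={n:cams.capture(n) for n in ("scene","wrist","top")}
for n,c in cs.items(): pickle.dump(c,open(n+"2.pkl","wb"))
p=get_obs()["tool_pos"]; s=cs["scene"]
print(p, get_obs()["contact_force"])
fl=p+[0,0,5-45]
print("pred flange",proj(s,fl),"nose30",proj(s,fl-[0,0,30]),"nose60",proj(s,fl-[0,0,60]),"boss",proj(s,[527,255.7,69]))
u,v=proj(s,fl).astype(int)
a=cv2.resize(s["color"][v-60:v+90,u-50:u+50,::-1],None,fx=4,fy=4,interpolation=cv2.INTER_CUBIC)
c=cs["wrist"]["color"][150:300,215:315,::-1]
b=cv2.resize(c,None,fx=4,fy=4,interpolation=cv2.INTER_CUBIC)
print("crop origin",u-50,v-60)
cv2.imwrite("pics/c3.png",cv2.convertScaleAbs(np.hstack([a,b]),alpha=1.5))
E
```

```text
time: 6.2
tool_pos: [492.7, 29.4, 261.6]
tcp_rot: [-3.141, 0.001, 3.141]
contact_force: [1.6, -0.7, -2.2]
grip_width: 25.6
finger_force: 30.0
time: 6.82
tool_pos: [526.7, 257.9, 261.1]
tcp_rot: [3.141, 0.0, -3.14]
contact_force: [0.2, -0.6, -3.0]
grip_width: 25.6
finger_force: 30.0
time: 7.2
tool_pos: [527.1, 254.7, 261.1]
tcp_rot: [-3.141, 0.0, 3.14]
contact_force: [-0.0, -0.6, -1.2]
grip_width: 25.4
finger_force: 30.0
[527.10946434 255.01708814 260.9778027 ] [-0.76927104 -0.71932006 -1.75020392]
pred flange [342.69355833 212.02176452] nose30 [341.60668199 223.64517982] nose60 [340.56257928 234.81115983] boss [337.82713179 266.62745524]
crop origin 292 152
```

View pics/c3.png

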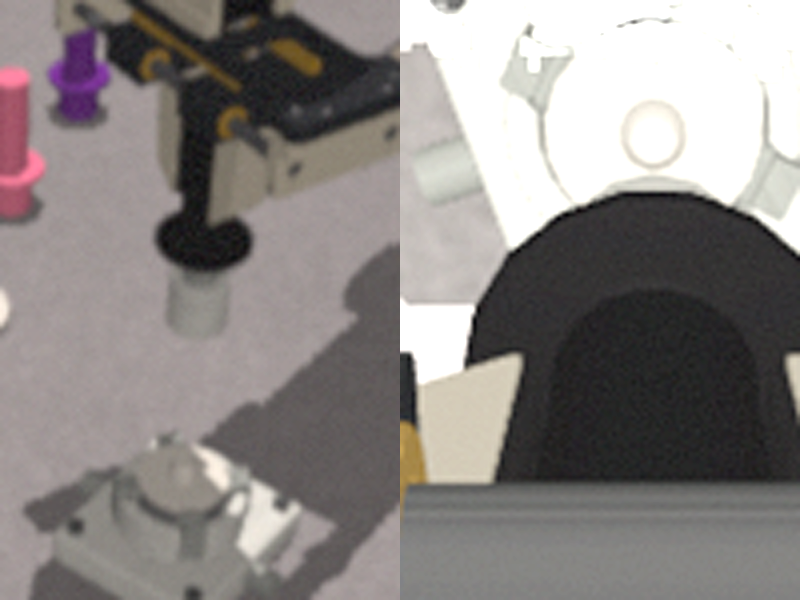

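Left: flange underside centre at crop (204,243), nose end ellipse bottom at (197,338), so the nose end is about 51 mm below the flange. Right: boss tip at (653,131), flange top edge at (655,192).

Run:
```python
from h import *
w=load("wrist2");s=load("scene2")
W=lambda x,y:(215+(x-400)/4-.4,150+y/4-.4)
print("boss",onz(w,*W(653,131),69))
a=np.linspace(0,2*np.pi,73)
P=np.array([proj(w,[527.1+25*np.cos(x),255.1+25*np.sin(x),227]) for x in a]); Q=(P+.4-[215,150])*4+[400,0]
print("flange pred crop: left",Q[:,0].min(),"right",Q[:,0].max(),"top",Q[:,1].min(), "x at top",Q[Q[:,1].argmin()])
S=lambda x,y:(292+x/4-.4,152+y/4-.4)
for n in (48,51,54): print(n,[(proj(s,[527.1+d*16*.81,255.1-d*16*.59,221-n])) for d in (0,)])
E=np.array([proj(s,[527.1+16*np.cos(x),255.1+16*np.sin(x),0+221-51]) for x in a]); e=(E+.4-[292,152])*4
print("nose end pred n=51 bottom y",e[:,1].max(),"x",e[:,0].min(),e[:,0].max())
# scene boss: crop (183,468)
print("scene boss",onz(s,*S(183,466),69))
```

```text
boss [524.94273257 254.84252366  69.        ]
flange pred crop: left 458.4202382907614 right 849.7557502761392 top 189.71283023631202 x at top [653.60633662 189.71283024]
48 [array([341.00381157, 230.40968147])]
51 [array([340.899967  , 231.51960172])]
54 [array([340.79653275, 232.62513634])]
nose end pred n=51 bottom y 339.4386385529094 x 166.39322487777304 228.10423599157934
scene boss [530.70607429 258.90875058  69.        ]
```

```bash
python3 -m creep '[{"hand":0,"tx":0.0005,"ty":0,"tz":0.03,"spin":0},{"hand":0,"tx":0,"ty":0,"tz":0.03,"spin":0},{"hand":0,"tx":0,"ty":0,"tz":0.02,"spin":0},{"hand":0,"tx":0,"ty":0,"tz":0.011,"spin":0},{"hand":0,"tx":0,"ty":0,"tz":0,"spin":0}]';  python3 -m creep '[{"hand":0,"tx":0,"ty":0,"tz":0,"spin":0},{"hand":0,"tx":0,"ty":0,"tz":0,"spin":0}]'
python3 - <<'E'
from plant import cams,get_obs
from h import *
cs={n:cams.capture(n) for n in ("scene","wrist")}
for n,c in cs.items(): pickle.dump(c,open(n+"3.pkl","wb"))
p=get_obs()["tool_pos"]; s=cs["scene"]
u,v=315,205
print(p,proj(s,p+[0,0,-40-51]))
a=cv2.resize(s["color"][v:v+75,u:u+50,::-1],None,fx=8,fy=8,interpolation=cv2.INTER_CUBIC)
c=cs["wrist"]["color"][60:240,160:400,::-1]
b=cv2.copyMakeBorder(cv2.resize(c,(400,300),interpolation=cv2.INTER_CUBIC),0,300,0,0,cv2.BORDER_CONSTANT)
cv2.imwrite("pics/c4.png",cv2.convertScaleAbs(np.hstack([a,b]),alpha=1.4))
E
```

```text
time: 7.98
tool_pos: [526.3, 255.5, 169.4]
tcp_rot: [-3.141, -0.001, 3.141]
contact_force: [0.4, 0.4, -0.9]
grip_width: 25.6
finger_force: 30.0
time: 8.22
tool_pos: [526.9, 255.9, 170.7]
tcp_rot: [3.141, 0.002, 3.142]
contact_force: [0.3, 1.5, -2.2]
grip_width: 25.6
finger_force: 30.0
[526.69553913 255.87099816 170.38828421] [338.3035485  263.22995124]
```

View pics/c4.png

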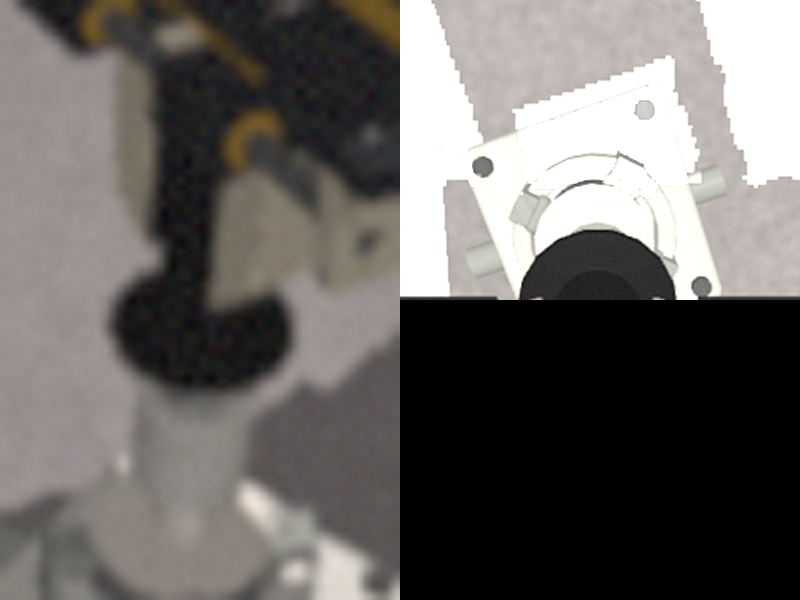

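Nose end is just above the boss (scene crop: nose centre x≈188, boss (187,523), disc centre x≈185). The scene view hints the cover may be a few mm nearer to that camera, so I cross-check over all views.

Run:
```python
from h import *
from scipy.optimize import least_squares
s0,t,wh,w2=load("scene"),load("top"),load("wh"),load("wrist2")
obs={"scene":(s0,(290+190/4-.4,250+72/4-.4)),"top":(t,(165+(589-400)/4-.4,175+134/4-.4)),"wh":(wh,(215+194/4-.4,150+314/4-.4)),"w2":(w2,(215+253/4-.4,150+131/4-.4))}
f=lambda X:np.concatenate([proj(c,X)-p for c,p in obs.values()])
r=least_squares(f,[527,255,69]);print(r.x,r.fun.round(2))
# disc of cover in scene: cream colour (R-B) segmentation
im=s0["color"][245:315,290:390].astype(int)
d=im[:,:,0]-im[:,:,2]
print("saturation",[ (k,int(d[y-245,x-290])) for k,(x,y) in dict(disc=(330,269),block=(325,292),tbl=(370,300)).items()])
m=((d>14)&(im[:,:,0]>120)).astype(np.uint8)
n,l,st,ce=cv2.connectedComponentsWithStats(m); i=1+st[1:,4].argmax();print(st[i],ce[i]+[290,245])
cn=max(cv2.findContours((l==i).astype(np.uint8),0,1)[0],key=cv2.contourArea)
e=cv2.fitEllipse(cv2.convexHull(cn));print("ellipse",np.array(e[0])+[290,245],e[1],e[2])
c=np.array(e[0])+[290,245];print("disc at 57.5",onz(s0,*c,57.5))
```

```text
[526.58907251 255.26990719  64.9630887 ] [ 0.64  0.15 -0.57  0.25 -0.9  -0.7   0.46  0.92]
saturation [('disc', 15), ('block', 11), ('tbl', 6)]
[ 37  19  22  15 181] [337.24861878 271.16574586]
ellipse [337.10268784 270.76844025] (14.80838394165039, 21.240787506103516) 98.4493179321289
disc at 57.5 [528.54566916 256.3729915   57.5       ]
```

```bash
python3 -m creep '[{"hand":0,"tx":0,"ty":-0.0005,"tz":0.003,"spin":0},{"hand":0,"tx":0,"ty":0,"tz":0,"spin":0}]'; for i in 1; do python3 -m creep '[{"hand":0,"tx":0,"ty":0,"tz":0.003,"spin":0},{"hand":0,"tx":0,"ty":0,"tz":0,"spin":0}]'; done;  python3 -m creep '[{"hand":0,"tx":0,"ty":0,"tz":0.003,"spin":0},{"hand":0,"tx":0,"ty":0,"tz":0,"spin":0}]'
```

```text
time: 8.57
tool_pos: [526.3, 255.2, 166.4]
tcp_rot: [-3.141, -0.001, 3.142]
contact_force: [-0.6, -0.0, -0.9]
grip_width: 25.4
finger_force: 30.0
time: 8.82
tool_pos: [526.3, 255.2, 163.3]
tcp_rot: [-3.141, -0.001, 3.142]
contact_force: [-0.5, -0.5, -1.9]
grip_width: 25.8
finger_force: 30.0
time: 9.07
tool_pos: [526.3, 255.2, 160.4]
tcp_rot: [-3.142, -0.0, 3.142]
contact_force: [0.6, -0.1, -1.8]
grip_width: 25.5
finger_force: 30.0
```

```bash
python3 -m creep '[{"hand":0,"tx":0,"ty":0,"tz":0.003,"spin":0},{"hand":0,"tx":0,"ty":0,"tz":0,"spin":0}]';  python3 -m creep '[{"hand":0,"tx":0,"ty":0,"tz":0.002,"spin":0},{"hand":0,"tx":0,"ty":0,"tz":0,"spin":0}]'
```

```text
time: 9.32
tool_pos: [526.3, 255.2, 157.4]
tcp_rot: [-3.142, -0.0, 3.142]
contact_force: [-0.3, 0.9, -1.8]
grip_width: 25.4
finger_force: 30.0
time: 9.57
tool_pos: [526.4, 255.2, 155.6]
tcp_rot: [-3.142, -0.0, 3.142]
contact_force: [0.2, -0.3, -1.3]
grip_width: 25.4
finger_force: 30.0
```

```bash
python3 -m creep '[{"hand":0,"tx":0,"ty":0,"tz":0.0015,"spin":0},{"hand":0,"tx":0,"ty":0,"tz":0,"spin":0}]' | grep -E 'pos|contact';  python3 -m creep '[{"hand":0,"tx":0,"ty":0,"tz":0.0015,"spin":0},{"hand":0,"tx":0,"ty":0,"tz":0,"spin":0}]'| grep -E 'pos|contact'; python3 -m creep '[{"hand":0,"tx":0,"ty":0,"tz":0.001,"spin":0},{"hand":0,"tx":0,"ty":0,"tz":0,"spin":0}]'| grep -E 'pos|contact'
```

```text
tool_pos: [526.4, 255.3, 154.1]
contact_force: [0.4, -0.4, -2.3]
tool_pos: [526.4, 255.2, 152.6]
contact_force: [-0.5, 0.1, -1.1]
tool_pos: [526.4, 255.3, 151.7]
contact_force: [1.6, 0.3, -1.7]
```

```bash
python3 -m creep '[{"hand":0,"tx":0,"ty":0,"tz":0.001,"spin":0},{"hand":0,"tx":0,"ty":0,"tz":0,"spin":0}]' | grep -E 'pos|contact';  python3 -m creep '[{"hand":0,"tx":0,"ty":0,"tz":0.001,"spin":0},{"hand":0,"tx":0,"ty":0,"tz":0,"spin":0}]'| grep -E 'pos|contact'
```

```text
tool_pos: [526.4, 255.2, 150.6]
contact_force: [0.5, -0.1, -2.5]
tool_pos: [526.4, 255.2, 149.7]
contact_force: [-1.3, 1.0, -2.6]
```

```bash
python3 -m creep '[{"hand":0,"tx":0,"ty":0,"tz":0.001,"spin":0},{"hand":0,"tx":0,"ty":0,"tz":0,"spin":0}]' | grep -E 'pos|contact';  python3 -m creep '[{"hand":0,"tx":0,"ty":0,"tz":0.001,"spin":0},{"hand":0,"tx":0,"ty":0,"tz":0,"spin":0}]'| grep -E 'pos|contact'
```

```text
tool_pos: [526.4, 255.3, 148.6]
contact_force: [-1.2, 0.3, -3.2]
tool_pos: [526.4, 255.3, 147.6]
contact_force: [0.2, 0.3, -2.0]
```

```bash
python3 -m creep '[{"hand":0,"tx":0,"ty":0,"tz":0.001,"spin":0},{"hand":0,"tx":0,"ty":0,"tz":0,"spin":0}]' | grep -E 'pos|contact'
```

```text
tool_pos: [526.5, 255.3, 146.8]
contact_force: [0.0, -0.6, -1.1]
```

```bash
python3 -m creep '[{"hand":0,"tx":0,"ty":0,"tz":0.001,"spin":0},{"hand":0,"tx":0,"ty":0,"tz":0,"spin":0}]' | grep -E 'pos|contact'; python3 -m creep '[{"hand":0,"tx":0,"ty":0,"tz":0.0005,"spin":0},{"hand":0,"tx":0,"ty":0,"tz":0,"spin":0}]' | grep -E 'pos|contact'
```

```text
tool_pos: [526.6, 255.3, 146.0]
contact_force: [0.5, 0.0, 1.6]
tool_pos: [526.6, 255.3, 145.6]
contact_force: [-0.0, 0.4, 3.6]
```

```bash
python3 -m creep '[{"hand":0,"tx":0,"ty":0,"tz":0.0005,"spin":0},{"hand":0,"tx":0,"ty":0,"tz":0,"spin":0}]' | grep -E 'pos|contact'; python3 -m creep '[{"hand":0,"tx":0,"ty":0,"tz":0.0005,"spin":0},{"hand":0,"tx":0,"ty":0,"tz":0,"spin":0}]' | grep -E 'pos|contact'
```

```text
tool_pos: [526.6, 255.3, 145.0]
contact_force: [-0.0, 0.7, 5.4]
tool_pos: [526.7, 255.3, 144.5]
contact_force: [-0.8, -0.3, 3.7]
```

```bash
for_=0; python3 -m creep '[{"hand":0,"tx":0,"ty":0,"tz":0.0005,"spin":0},{"hand":0,"tx":0,"ty":0,"tz":0,"spin":0}]' | grep -E 'pos|contact'; python3 -m creep '[{"hand":0,"tx":0,"ty":0,"tz":0.0005,"spin":0},{"hand":0,"tx":0,"ty":0,"tz":0,"spin":0}]' | grep -E 'pos|contact'; python3 -m creep '[{"hand":0,"tx":0,"ty":0,"tz":0.0005,"spin":0},{"hand":0,"tx":0,"ty":0,"tz":0,"spin":0}]' | grep -E 'pos|contact'
```

```text
tool_pos: [526.7, 255.4, 144.1]
contact_force: [0.4, -0.3, 5.2]
tool_pos: [526.8, 255.4, 143.8]
contact_force: [-1.1, -0.3, 6.1]
tool_pos: [526.8, 255.4, 143.3]
contact_force: [-0.8, 0.4, 7.3]
```

```bash
python3 -m creep '[{"hand":0,"tx":0,"ty":0,"tz":0.0005,"spin":0},{"hand":0,"tx":0,"ty":0,"tz":0,"spin":0}]' | grep -E 'pos|contact'; python3 -m creep '[{"hand":0,"tx":0,"ty":0,"tz":0.0005,"spin":0},{"hand":0,"tx":0,"ty":0,"tz":0,"spin":0}]' | grep -E 'pos|contact'; python3 -m creep '[{"hand":0,"tx":0,"ty":0,"tz":0.0005,"spin":0},{"hand":0,"tx":0,"ty":0,"tz":0,"spin":0}]' | grep -E 'pos|contact'
```

```text
tool_pos: [526.7, 255.4, 142.7]
contact_force: [-0.1, -0.0, 5.7]
tool_pos: [526.6, 255.3, 141.7]
contact_force: [0.2, 0.0, 1.8]
tool_pos: [526.1, 255.1, 140.6]
contact_force: [0.1, 1.2, -1.7]
```

Snapped. Following down gently to confirm the hard seat.

```bash
python3 -m creep '[{"hand":0,"tx":0,"ty":0,"tz":0.001,"spin":0},{"hand":0,"tx":0,"ty":0,"tz":0,"spin":0}]' | grep -E 'pos|contact'; python3 -m creep '[{"hand":0,"tx":0,"ty":0,"tz":0.001,"spin":0},{"hand":0,"tx":0,"ty":0,"tz":0,"spin":0}]' | grep -E 'pos|contact'; python3 -m creep '[{"hand":0,"tx":0,"ty":0,"tz":0.0005,"spin":0},{"hand":0,"tx":0,"ty":0,"tz":0,"spin":0}]' | grep -E 'pos|contact'
```

```text
tool_pos: [525.9, 255.1, 139.5]
contact_force: [0.6, 0.7, -2.1]
tool_pos: [526.3, 255.2, 139.0]
contact_force: [0.6, -0.0, -1.6]
tool_pos: [526.4, 255.3, 138.7]
contact_force: [-0.1, 0.3, -1.7]
```

```bash
python3 -m creep '[{"hand":0,"tx":0,"ty":0,"tz":0.0005,"spin":0},{"hand":0,"tx":0,"ty":0,"tz":0,"spin":0}]' | grep -E 'pos|contact'; python3 -m creep '[{"hand":0,"tx":0,"ty":0,"tz":0.0005,"spin":0},{"hand":0,"tx":0,"ty":0,"tz":0,"spin":0}]' | grep -E 'pos|contact'
```

```text
tool_pos: [526.5, 255.3, 138.4]
contact_force: [-0.1, 0.2, -0.5]
tool_pos: [526.6, 255.3, 138.3]
contact_force: [-1.2, 0.2, 4.5]
```

```bash
python3 -m creep '[{"hand":0,"tx":0,"ty":0,"tz":0.0005,"spin":0},{"hand":0,"tx":0,"ty":0,"tz":0,"spin":0}]' | grep -E 'pos|contact'; python3 -m creep '[{"hand":0,"tx":0,"ty":0,"tz":0,"spin":0}]' | grep -E 'pos|contact'
```

```text
tool_pos: [526.7, 255.3, 138.3]
contact_force: [-1.6, -1.0, 6.9]
tool_pos: [526.7, 255.4, 138.3]
contact_force: [-2.3, -1.7, 7.6]
```

Hard stop at about 9 N. Now I lift straight up, then look.

```bash
python3 -m creep '[{"hand":0,"tx":0,"ty":0,"tz":-0.003,"spin":0},{"hand":0,"tx":0,"ty":0,"tz":-0.005,"spin":0},{"hand":0,"tx":0,"ty":0,"tz":-0.01,"spin":0},{"hand":0,"tx":0,"ty":0,"tz":-0.02,"spin":0},{"hand":0,"tx":0,"ty":0,"tz":-0.03,"spin":0}]'; python3 -m creep '[{"hand":0,"tx":0,"ty":0,"tz":-0.03,"spin":0},{"hand":0,"tx":0,"ty":0,"tz":-0.027,"spin":0},{"hand":0,"tx":0.012,"ty":-0.02,"tz":0,"spin":0},{"hand":0,"tx":0.012,"ty":-0.04,"tz":0,"spin":0},{"hand":0,"tx":0.012,"ty":-0.05,"tz":0,"spin":0}]'
python3 - <<'E'
from plant import cams,get_obs
from h import *
cs={n:cams.capture(n) for n in ("scene","wrist","top")}
for n,c in cs.items(): pickle.dump(c,open(n+"4.pkl","wb"))
s,w=cs["scene"],cs["wrist"]
print("cover top home in wrist",proj(w,[526.6,255.3,47.5]),"scene",proj(s,[526.6,255.3,47.5]),get_obs()["tool_pos"])
r=lambda im:cv2.resize(im,(400,300),interpolation=cv2.INTER_CUBIC)
s0=load("scene")
R=lambda c:r(c["color"][250:310,298:378,::-1])
u,v=proj(w,[526.6,255.3,47.5]).astype(int); u=min(max(u,60),500);v=min(max(v,45),375)
im=np.vstack([np.hstack([R(s0),R(s)]),np.hstack([r(w["color"][v-45:v+45,u-60:u+60,::-1]),r(cs["top"]["color"][160:235,165:265,::-1])])])
cv2.imwrite("pics/c5.png",cv2.convertScaleAbs(im,alpha=1.3))
E
```

```text
time: 16.32
tool_pos: [526.0, 255.1, 205.5]
tcp_rot: [-3.141, -0.002, 3.141]
contact_force: [0.9, -0.5, -1.7]
grip_width: 25.4
finger_force: 30.0
time: 16.95
tool_pos: [490.0, 144.7, 262.7]
tcp_rot: [3.141, 0.001, -3.14]
contact_force: [1.1, 0.0, -1.3]
grip_width: 25.7
finger_force: 30.0
cover top home in wrist [393.6228971  217.44616965] scene [337.21659972 273.34080811] [490.1869984  143.5382823  263.08093202]
```

View pics/c5.png

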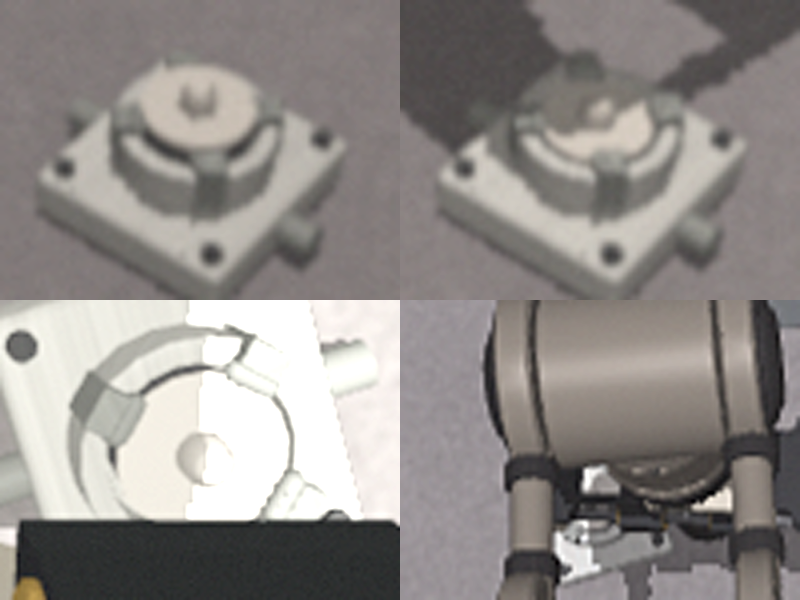

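The cover is now sunk flush inside the collar with the clips over its rim: boss at (600,110) against (198,95) before, and the disc sits concentric in the wrist view. Returning to the stand.

```bash
python3 -m creep '[{"hand":0,"tx":0.01,"ty":-0.05,"tz":0,"spin":0},{"hand":0,"tx":0.01,"ty":-0.05,"tz":0,"spin":0},{"hand":0,"tx":0.01,"ty":-0.055,"tz":0,"spin":0},{"hand":0,"tx":0.01,"ty":-0.055,"tz":0,"spin":0},{"hand":0,"tx":0.0076,"ty":-0.055,"tz":0,"spin":0}]'; python3 -m creep '[{"hand":0,"tx":0,"ty":-0.05,"tz":0,"spin":0},{"hand":0,"tx":0,"ty":-0.03,"tz":0,"spin":0},{"hand":0,"tx":0,"ty":-0.016,"tz":0,"spin":0},{"hand":0,"tx":0,"ty":0,"tz":0,"spin":0},{"hand":0,"tx":0,"ty":0,"tz":0,"spin":0}]'; python3 -m creep '[{"hand":0,"tx":0,"ty":0,"tz":0,"spin":0},{"hand":0,"tx":0,"ty":0,"tz":0,"spin":0}]'
```

```text
time: 17.73
tool_pos: [443.1, -120.8, 262.8]
tcp_rot: [-3.142, 0.001, -3.141]
contact_force: [1.0, -0.1, -2.6]
grip_width: 25.8
finger_force: 30.0
time: 18.35
tool_pos: [443.0, -214.5, 262.2]
tcp_rot: [3.141, -0.0, -3.14]
contact_force: [0.5, -0.1, -1.7]
grip_width: 25.2
finger_force: 30.0
time: 18.6
tool_pos: [443.0, -215.0, 262.4]
tcp_rot: [3.142, 0.0, -3.141]
contact_force: [-0.1, 1.4, -1.9]
grip_width: 25.7
finger_force: 30.0
```

```bash
python3 -m creep '[{"hand":0,"tx":0,"ty":-0.0018,"tz":0.02,"spin":0},{"hand":0,"tx":0,"ty":0,"tz":0.03,"spin":0},{"hand":0,"tx":0,"ty":0,"tz":0.02,"spin":0},{"hand":0,"tx":0,"ty":0,"tz":0.01,"spin":0},{"hand":0,"tx":0,"ty":0,"tz":0,"spin":0}]';python3 -m creep '[{"hand":0,"tx":0,"ty":0,"tz":0.003,"spin":0},{"hand":0,"tx":0,"ty":0,"tz":0.003,"spin":0},{"hand":0,"tx":0,"ty":0,"tz":0,"spin":0}]'
```

```text
time: 19.23
tool_pos: [442.8, -217.3, 182.0]
tcp_rot: [3.141, -0.001, -3.141]
contact_force: [0.5, -0.4, -0.1]
grip_width: 25.2
finger_force: 30.0
time: 19.6
tool_pos: [442.8, -217.5, 176.3]
tcp_rot: [3.142, 0.0, 3.142]
contact_force: [-0.3, 0.5, -1.9]
grip_width: 25.5
finger_force: 30.0
```

```bash
python3 -m creep '[{"hand":0,"tx":0,"ty":0,"tz":0.003,"spin":0},{"hand":0,"tx":0,"ty":0,"tz":0.003,"spin":0},{"hand":0,"tx":0,"ty":0,"tz":0,"spin":0}]'| grep -E 'pos|contact'; python3 -m creep '[{"hand":0,"tx":0,"ty":0,"tz":0.004,"spin":0},{"hand":0,"tx":0,"ty":0,"tz":0.004,"spin":0},{"hand":0,"tx":0,"ty":0,"tz":0,"spin":0}]'| grep -E 'pos|contact'
```

```text
tool_pos: [442.7, -217.4, 169.9]
contact_force: [-0.3, 0.3, -2.1]
tool_pos: [442.6, -217.4, 161.8]
contact_force: [-0.4, -0.5, -2.6]
```

Nose is inside the stand with no contact. Continuing down.

```bash
python3 -m creep '[{"hand":0,"tx":0,"ty":0,"tz":0.007,"spin":0},{"hand":0,"tx":0,"ty":0,"tz":0.007,"spin":0},{"hand":0,"tx":0,"ty":0,"tz":0.006,"spin":0},{"hand":0,"tx":0,"ty":0,"tz":0,"spin":0}]'| grep -E 'pos|contact'; python3 -m creep '[{"hand":0,"tx":0,"ty":0,"tz":0.005,"spin":0},{"hand":0,"tx":0,"ty":0,"tz":0.005,"spin":0},{"hand":0,"tx":0,"ty":0,"tz":0.002,"spin":0},{"hand":0,"tx":0,"ty":0,"tz":0,"spin":0},{"hand":0,"tx":0,"ty":0,"tz":0,"spin":0}]'| grep -E 'pos|contact'
```

```text
tool_pos: [442.5, -217.3, 141.5]
contact_force: [-0.4, 0.3, -1.4]
tool_pos: [442.9, -217.6, 130.3]
contact_force: [1.0, -0.4, -1.3]
```

```bash
python3 -m creep '[{"hand":0,"tx":0,"ty":0,"tz":0.001,"spin":0},{"hand":0,"tx":0,"ty":0,"tz":0.001,"spin":0},{"hand":0,"tx":0,"ty":0,"tz":0,"spin":0}]'| grep -E 'pos|contact';  python3 -m creep '[{"hand":0,"tx":0,"ty":0,"tz":0.0005,"spin":0},{"hand":0,"tx":0,"ty":0,"tz":0,"spin":0}]'| grep -E 'pos|contact'
```

```text
tool_pos: [442.8, -217.5, 128.1]
contact_force: [-1.1, 0.5, -1.3]
tool_pos: [442.8, -217.5, 127.7]
contact_force: [-0.8, 0.8, -2.3]
```

```bash
python3 -m creep '[{"hand":0,"tx":0,"ty":0,"tz":0.0005,"spin":0},{"hand":0,"tx":0,"ty":0,"tz":0.0005,"spin":0},{"hand":0,"tx":0,"ty":0,"tz":0,"spin":0}]'| grep -E 'pos|contact';  python3 -m creep '[{"hand":0,"tx":0,"ty":0,"tz":0.0005,"spin":0},{"hand":0,"tx":0,"ty":0,"tz":0,"spin":0}]'| grep -E 'pos|contact'
```

```text
tool_pos: [442.8, -217.5, 126.6]
contact_force: [0.9, -0.4, -2.1]
tool_pos: [442.8, -217.5, 126.2]
contact_force: [-0.0, 0.4, -1.3]
```

```bash
python3 -m creep '[{"hand":0,"tx":0,"ty":0,"tz":0.0005,"spin":0},{"hand":0,"tx":0,"ty":0,"tz":0,"spin":0}]'| grep -E 'pos|contact'
```

```text
tool_pos: [442.8, -217.5, 125.7]
contact_force: [0.5, -0.7, -2.1]
```

```bash
python3 -m creep '[{"hand":0,"tx":0,"ty":0,"tz":0.0005,"spin":0},{"hand":0,"tx":0,"ty":0,"tz":0,"spin":0}]'| grep -E 'pos|contact';python3 -m creep '[{"hand":0,"tx":0,"ty":0,"tz":0.0005,"spin":0},{"hand":0,"tx":0,"ty":0,"tz":0,"spin":0}]'| grep -E 'pos|contact'
```

```text
tool_pos: [442.9, -217.5, 125.6]
contact_force: [-2.2, 1.1, 4.0]
tool_pos: [442.9, -217.5, 125.6]
contact_force: [-2.8, 3.3, 9.5]
```

```bash
python3 -m creep '[{"hand":0,"tx":0,"ty":0,"tz":0.0005,"spin":0},{"hand":0,"tx":0,"ty":0,"tz":0,"spin":0}]'| grep -E 'pos|contact'
```

```text
tool_pos: [442.9, -217.5, 125.5]
contact_force: [-4.0, 2.9, 13.4]
```

Resting on the rim. I back off 1 mm to relieve the force, then open.

```bash
python3 -m creep '[{"hand":0,"tx":0,"ty":0,"tz":-0.001,"spin":0},{"hand":0,"tx":0,"ty":0,"tz":0,"spin":0}]'; python3 -m creep '[{"hand":0.4,"tx":0,"ty":0,"tz":0,"spin":0},{"hand":0.6,"tx":0,"ty":0,"tz":0,"spin":0},{"hand":1,"tx":0,"ty":0,"tz":0,"spin":0},{"hand":1,"tx":0,"ty":0,"tz":0,"spin":0},{"hand":1,"tx":0,"ty":0,"tz":0,"spin":0}]'; python3 -m creep '[{"hand":1,"tx":0,"ty":0,"tz":0,"spin":0},{"hand":1,"tx":0,"ty":0,"tz":0,"spin":0}]'
```

```text
time: 23.98
tool_pos: [442.9, -217.5, 125.6]
tcp_rot: [-3.141, 0.0, 3.142]
contact_force: [-2.2, 1.5, 6.2]
grip_width: 25.6
finger_force: 30.0
time: 24.6
tool_pos: [442.8, -217.5, 125.2]
tcp_rot: [3.142, 0.0, 3.142]
contact_force: [0.7, 0.8, 0.6]
grip_width: 70.9
finger_force: 0.0
time: 24.85
tool_pos: [442.8, -217.5, 125.2]
tcp_rot: [3.142, 0.0, 3.142]
contact_force: [-0.5, 0.4, -0.3]
grip_width: 89.4
finger_force: 0.0
```

```bash
python3 -m creep '[{"hand":1,"tx":0,"ty":0,"tz":-0.02,"spin":0},{"hand":1,"tx":0,"ty":0,"tz":-0.03,"spin":0},{"hand":1,"tx":0,"ty":0,"tz":-0.04,"spin":0},{"hand":1,"tx":0,"ty":0,"tz":-0.04,"spin":0},{"hand":1,"tx":0,"ty":0,"tz":-0.025,"spin":0}]'; python3 -m creep '[{"hand":1,"tx":0,"ty":0.05,"tz":0,"spin":0},{"hand":1,"tx":0,"ty":0.05,"tz":0,"spin":0},{"hand":1,"tx":0,"ty":0.05,"tz":0,"spin":0},{"hand":1,"tx":0,"ty":0,"tz":0,"spin":0},{"hand":1,"tx":0,"ty":0,"tz":0,"spin":0}]'
python3 - <<'E'
from plant import cams,get_obs
from h import *
s,t=cams.capture("scene"),cams.capture("top")
r=lambda im:cv2.resize(im,(400,300),interpolation=cv2.INTER_CUBIC)
S=lambda c:r(c["color"][125:200,215:315,::-1]); H=lambda c:r(c["color"][250:310,298:378,::-1])
im=np.vstack([np.hstack([S(load("scene")),S(s)]),np.hstack([r(t["color"][:,:,::-1]),H(s)])])
cv2.imwrite("pics/end.png",cv2.convertScaleAbs(im,alpha=1.4))
E
```

```text
time: 25.48
tool_pos: [443.1, -217.7, 282.3]
tcp_rot: [-3.14, 0.002, 3.142]
contact_force: [0.6, -0.1, -1.7]
grip_width: 92.1
finger_force: 0.0
time: 26.1
tool_pos: [442.9, -67.9, 280.3]
tcp_rot: [-3.141, 0.0, -3.141]
contact_force: [0.0, 0.3, -0.3]
grip_width: 91.6
finger_force: 0.0
```

View pics/end.png

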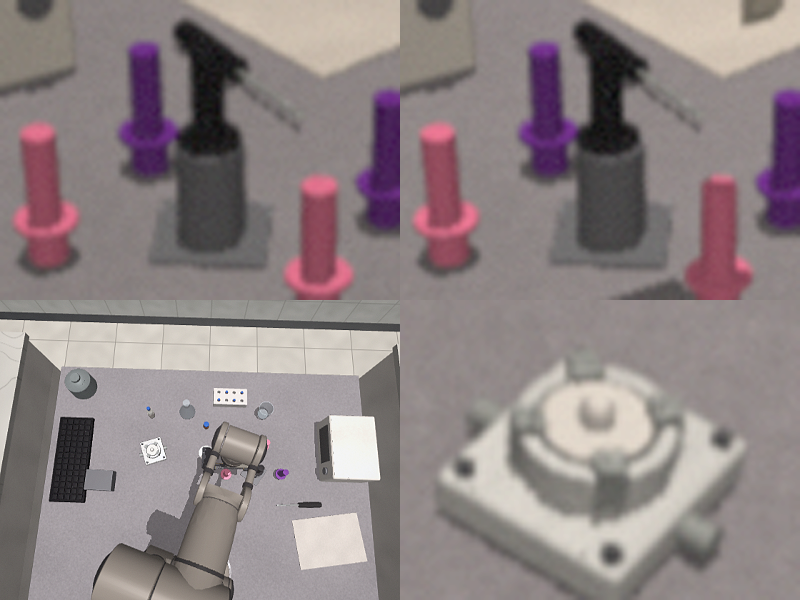

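The tool stands upright in its stand as before (crop (607,90)), and the cover is flush and level under all four clips (disc at (598,418)). The bystanders are where they were, and the gripper is clear.

```bash
python3 -c "from plant import close_job; print(close_job())"
```

```text
the job is handed in; nothing more can be done
None
```

The cover clicked home flush and level under all four clips, with readings showing about 10 N at most on it; the tool is back upright in its stand, and I handed the job in at about 26 s.

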